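# Slide the glue stick into its stall

### The arm

A 6-joint arm with a two-finger parallel gripper is mounted at the origin on the work surface; the furniture and walls round the work are solid. World frame = base frame: x ahead of the robot, y to its left, z up, the work surface at z = 0. Lengths are in m, angles in degrees, forces in N, time in s.
With the tool pointing down it reaches from about 0.4 to 0.825 m from the base axis. Payload 7 kg.
Tool frame: the origin (TCP) lies at the very end of the fingers, on their centre line; the grasp point (between the pads) lies 19 mm behind it (ctrl.grip_depth is the distance from the TCP to the grasp point, in m); z points along the fingers, y is the line along which they close (so a half turn about z gives the same grasp; the last joint's range is limited). The gripper opens to 88 mm and grips with 3 to 60 N. Pads are 19 mm wide; open, the fingers measure 130 mm over their backs; the gripper's body (78 mm by 193 mm) begins 47 mm behind the grasp point.
Start: joints at [-52.592, 20.546, 0.682, 0, -70.136, -16.507], TCP at [0.241, -0.631, 0.227] pointing down, gripper open.
Joint ranges: [-176.03, 176.03], [-82.01, 121.73], [-58.28, 71.71], [-173.87, 95.51], [-174.79, -0.11], [-173.66, 173.66]. Speed limits (degrees/s): [136.94, 136.94, 172.46, 180, 180, 180].

### API

Orientations are given as [roll, pitch, yaw] about the fixed x, y, z axes, in that order (R = Rz(yaw) Ry(pitch) Rx(roll)).
In Python, from plant import get_obs, eyes, ctrl, spotter gives the robot as it stands.
- The arm moves only by the shell command python3 -m crank 'ROWS'. ROWS is JSON, one flat list of numbers, 7 for each row, row after row: the turn, a rotation vector about the tool's x, y, z in rad, then the shift along the tool's x, y, z in mm, then the opening, from 0 (shut) to 1 (fully open). A call has 1 to 5 rows; each row shifts and turns the commanded pose from where the row before left it, along the tool's axes as they then stand; what a row does not reach is not made up. A row lasts 1/8 s, in which the tool goes at most 62.5 mm and 10.7 degrees, less where a joint would pass 70% of its speed; a pose out of reach is approached as far as the arm can. A call is refused whole if a number of a shift passes 62.5 or a number of a turn 0.188, either way. A call with a gripper value outside its range is refused whole. The fingers move at their own pace and stop on an object; the grip force is fixed at half the most. Time passes only in rows, so rows that do not move let the fingers close. It gives the time, the measured TCP pose, the force, the opening and the grip force at its end, in the units of the state.
- get_obs(): the state, without advancing time (a new reading comes with each control period).
- eyes.snapshot(name): name is "scene" or "side" or "wrist"; returns the picture (400x640x3 uint8, blue, green, red); there is no depth.
- eyes.camera_model(name): a dict with "fx", "fy", "cx", "cy" (pixels), "extrinsics" (4x4, takes a point from camera to world coordinates). Camera axes: x right, y down, z forward; pixel columns grow to the right and rows downward; lengths in m; the calibration is good to about 2 mm. A picture is of the moment at which its call begins: read the wrist's pose just before it. camera_model takes no time and is no camera call; for the wrist camera it gives the pose at the moment of the call.
- ctrl.close_job(): hands the job in; it is judged then, once.
Trained networks look in the newest picture that a camera, given by its name, has taken for a name from the list of things; names that differ only in an ending like _2 or _b are one class to them, and where a whole thing is asked for, a point or a joint stands for the part that bears it (a point fixed in the world has none). Each returns a list of dicts, best first, with "p" (0 to 1); they miss things now and then, are a little off and sometimes report something else, mostly with a low value. They report only what shows in the picture. A call takes as long as a camera call. They do not tell look-alikes from the thing itself.
- spotter.outline_of(camera, target): "region" (400x640 bool, what is visible of it) and "rect" ([left, top, width, height] in pixels, round what is visible of it).
- spotter.place_of(camera, target): "location" ([column, row] in pixels: a listed point, or the origin of a listed thing).
The state is a dict: "clock": time; "joint_pos": joint angles; "qvel": joint speeds; "tau": joint torques, N m; "tool_pos": TCP position; "orientation": TCP orientation; "force": force on the tool from outside, world axes, zero at the start; "moment": the same for the moment, N m; "opening": finger opening in m; "gripper_force": force on a finger pad.
Only numpy, scipy, OpenCV 4.12 (cv2) and the standard library are available. Lean on these libraries where they do the work, as an engineer would, in place of code of your own. Each camera call takes 0.05 s, during which the arm holds its last target. There are 200 camera calls.

### The job

Put the glue stick away by pushing it: with the fingertips low on its barrel, slide it across the table, standing upright all the way, into the green stall until it is home against the stall's back. Push gently, never pinch or lift it or let it tip, leave the candle jar and the stamp in the wooden stall where they are, and finish clear of everything.

Things in the scene. Friction and masses are not known exactly. Their poses are not given: they have to be found in the camera images.
- glue_stick: grey-green glue stick, a loose upright cylinder 27 mm in diameter and 87 mm tall, 25 to 50 g; origin at the centre of its underside, z up along the barrel. Pushed below about 15 mm above the table it slides; pushed high on the barrel it tips over
- green_stall: sage-green painted U-shaped stall fixed on the table, 32 mm high, 56 mm wide outside, 40 mm wide inside, two 8 mm side walls and a back, no floor. Origin on the table at the point where the centre of the parked glue stick belongs; x points into the stall (its open side faces -x), the back's inner face is at x = +14.5 mm (so a stick touching it stands at x = +1 mm) and the side walls' front ends at x = -10.5 mm; y across, z up
- wood_stall: the same stall in bare light wood, fixed on the table, same size, origin and axes; a small stamp is parked in it. Not the one to use
- block_stamp: small loose wooden block stamp, 34 x 34 x 24 mm, parked in the wooden stall; origin at the centre of its underside. Leave alone
- candle_jar: loose black-lidded candle jar, 60 mm in diameter, 66 mm high; origin at the centre of its underside. Leave alone
There are look-alikes about, which are no part of the job. What is shaped like the glue_stick but orange or yellow is not meant.

How it is judged (in metres and radians):
At the end, for the whole second after the job is handed in: The glue stick stands upright (within 0.08 rad) and still on the table inside the green stall, its centre within 6 mm of the parked point along the stall (no more than about 7 mm short of the back) and within 10 mm across it; the stamp and the jar are within 15 mm of where they began (x of glue_stick in the frame of green_stall between -0.006 and 0.006 m and y of glue_stick in the frame of green_stall between -0.01 and 0.01 m and height (world z) of glue_stick below 0.004 m and angle between glue_stick's own z axis and vertical below 0.08 rad and linear speed of glue_stick below 0.02 m/s and distance of each of block_stamp, candle_jar from where it was at the start of the episode below 0.015 m); the robot touches nothing.
It fails at once if the glue stick tips (more than 0.35 rad) (angle between glue_stick's own z axis and vertical above 0.35 rad).
It fails at once if the glue stick is lifted (more than 10 mm) (height (world z) of glue_stick above 0.01 m).
It fails at once if the glue stick is pinched or shoved with more than 30 N (contact force between the fingers and glue_stick above 30 N).
It fails at once if the parked stamp or the candle jar is moved (more than 15 mm) (distance of any of block_stamp, candle_jar from where it was at the start of the episode above 0.015 m).
It also fails if it takes over 48 s, if anything falls off the work surface, if the arm or the gripper's body presses on something with over 40 N, if the wrist force passes 120 N, or if a joint passes its speed limit or range.

## Working session

There is one attempt and no reset: what is moved stays moved. The work goes in short steps, Python scripts to look and compute and a shell command to move; the robot and the scene stay as the last step left them, time stands still between calls to the robot, and variables do not carry over. Pictures are saved under pics/ and viewed, at most 10 in all, crops included, and the job is handed in when it is done.

```bash
mkdir -p pics; python3 - <<'E'
from plant import get_obs, eyes, ctrl, spotter
import cv2,numpy as np
o=get_obs();print(o)
ims=[]
for c in("scene","side"):
    im=eyes.snapshot(c);cv2.imwrite(f'pics/{c}0.png',im)
    m=eyes.camera_model(c);print(c,m['fx'],m['cx'],m['cy'],np.round(m['extrinsics'],3).tolist())
    for t in("glue_stick","green_stall","wood_stall","candle_jar","block_stamp"):
        for r in spotter.place_of(c,t):print(c,t,np.round(r['location'],1),round(r['p'],2))
E
```

```text
{'clock': 0.0, 'joint_pos': array([-5.25931462e+01,  2.05917321e+01,  6.34543182e-01, -1.75137842e-02,
       -7.01346892e+01, -1.65070957e+01]), 'qvel': array([-0.05411713,  0.01796866, -0.06501983,  0.05342291, -0.06157856,
       -0.01577034]), 'tau': array([-2.02676752e-04, -5.82715738e+01,  2.93034106e+01,  6.99654311e+00,
        6.91700276e-03, -1.61505550e-04]), 'tool_pos': array([ 0.24059529, -0.63016396,  0.22563336]), 'orientation': array([ 1.79907230e+02, -1.03224006e-02, -1.59106198e+02]), 'force': array([ 0.50166828, -0.57080874,  0.46388605]), 'moment': array([-0.00223775, -0.00522627, -0.00634013]), 'gripper_force': 0.0, 'opening': 0.08790269195618805}
scene 485.16205879069105 319.9402347233072 189.46556424737756 [[-0.601, -0.449, 0.661, -0.172], [-0.799, 0.336, -0.499, 0.613], [0.002, -0.828, -0.561, 0.63], [0.0, 0.0, 0.0, 1.0]]
scene glue_stick [376.  186.1] 0.84
scene glue_stick [374.3 213.9] 0.83
scene glue_stick [397.1 196.6] 0.7
scene green_stall [257.7 248.7] 0.75
scene wood_stall [280.7 277.3] 0.95
scene candle_jar [349.4 162.8] 0.92
scene block_stamp [281.9 278.8] 0.52
side 488.24669987351496 315.6447105162715 199.87126619664167 [[-0.6, -0.437, 0.67, -0.147], [-0.8, 0.35, -0.488, 0.547], [-0.021, -0.828, -0.56, 0.576], [0.0, 0.0, 0.0, 1.0]]
side glue_stick [360.7 221.9] 0.88
side glue_stick [363.2 190.4] 0.79
side glue_stick [393.6 203. ] 0.74
side green_stall [235.2 258. ] 0.56
side wood_stall [257.5 289. ] 0.95
side wood_stall [256.4 293.2] 0.44
side candle_jar [333.8 170.7] 0.78
side block_stamp [257.2 293. ] 0.74
```

View pics/scene0.png

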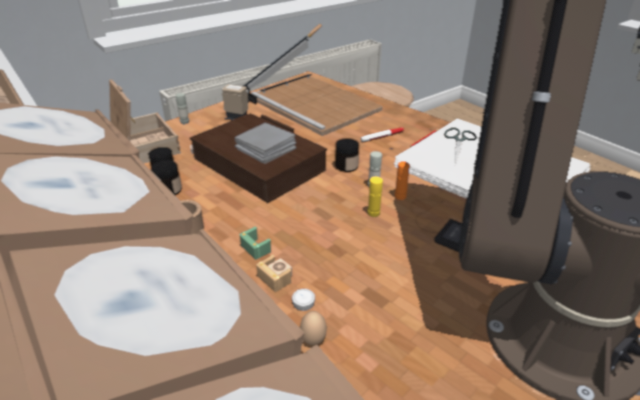

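View pics/side0.png

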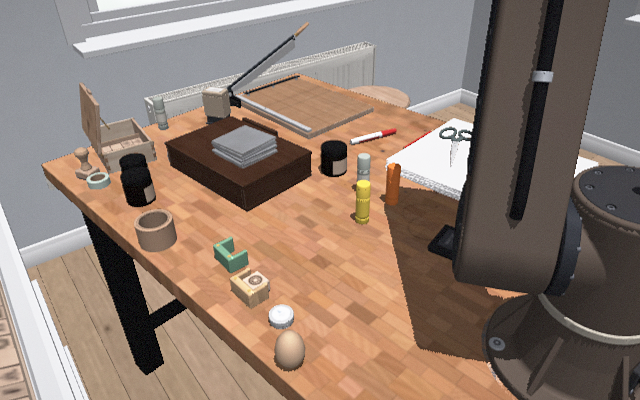

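The side view shows the grey glue stick at about (363,190), just behind the yellow one (361,222), with orange at (393,203). The jar is at (334,171), the green stall at (233,256) and the wooden stall at (251,288).

```bash
cat >h.py <<'E'
from plant import get_obs, eyes, ctrl, spotter
import cv2,numpy as np
def ray(c,uv,z=0.,m=None):
    m=m or eyes.camera_model(c);E=np.array(m['extrinsics'])
    d=E[:3,:3]@np.array([(uv[0]-m['cx'])/m['fx'],(uv[1]-m['cy'])/m['fy'],1]);p=E[:3,3]
    return (p+d*(z-p[2])/d[2])[:2]
def proj(c,P,m=None):
    m=m or eyes.camera_model(c);E=np.linalg.inv(np.array(m['extrinsics']))
    q=E[:3,:3]@np.array(P)+E[:3,3];return np.array([m['fx']*q[0]/q[2]+m['cx'],m['fy']*q[1]/q[2]+m['cy']])
E
python3 - <<'E'
from h import *
for c,d in(("scene",dict(grey=(376,186.1),yel=(374.3,213.9),ora=(397.1,196.6),green=(257.7,248.7),wood=(280.7,277.3),jar=(349.4,162.8))),("side",dict(grey=(363.2,190.4),yel=(360.7,221.9),ora=(393.6,203),green=(235.2,258),wood=(257.5,289),jar=(333.8,170.7)))):
    for k,v in d.items():print(c,k,ray(c,v).round(3))
im=cv2.imread('pics/side0.png');cv2.imwrite('pics/side0c.png',cv2.resize(im[130:310,200:420],None,fx=3.3,fy=3.3,interpolation=cv2.INTER_CUBIC))
im=eyes.snapshot('wrist');cv2.imwrite('pics/w0.png',im)
m=eyes.camera_model('wrist');print(m['fx'],np.round(m['extrinsics'],3).tolist())
E
```

```text
scene grey [ 0.504 -0.061]
scene yel [0.426 0.015]
scene ora [ 0.443 -0.07 ]
scene green [0.479 0.275]
scene wood [0.385 0.282]
scene jar [ 0.623 -0.079]
side grey [ 0.508 -0.058]
side yel [0.426 0.022]
side ora [ 0.433 -0.075]
side green [0.484 0.27 ]
side wood [0.391 0.279]
side jar [ 0.613 -0.06 ]
333.9143702240464 [[-0.356, 0.891, 0.281, 0.165], [0.934, 0.34, 0.107, -0.659], [-0.0, 0.3, -0.954, 0.385], [0.0, 0.0, 0.0, 1.0]]
```

View pics/side0c.png

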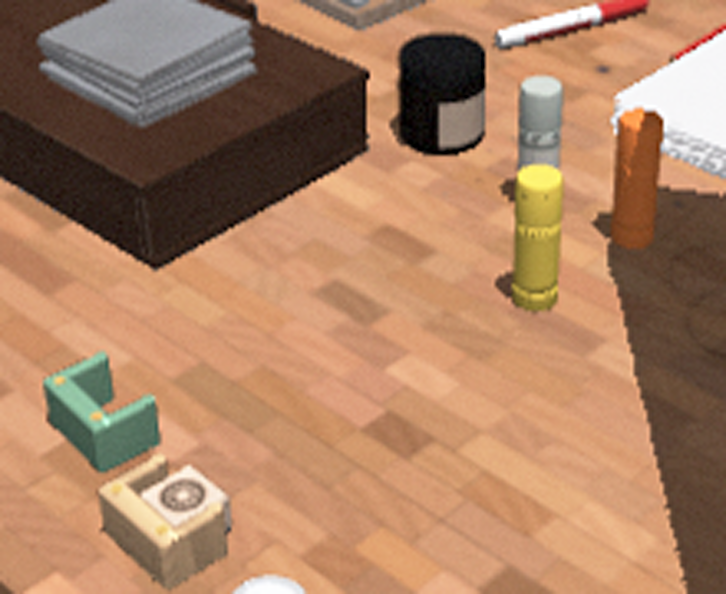

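View pics/w0.png

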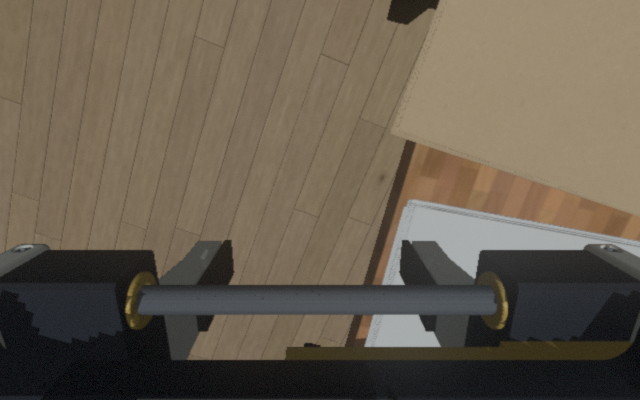

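The crop shows the green stall's back facing the lower left of the picture, so it opens roughly toward -y. The grey stick's top is at about (364,157). Its row is narrow: yellow and orange stand on one side and the jar on the other.

My plan is to lean the tool about 30° in its yz plane and straddle the stick with open fingers. Only the trailing finger's tip pushes, and the 78 mm side of the body runs along the corridor.

```bash
cat >>h.py <<'E'
from scipy.optimize import minimize
def rot(a):return np.array([[np.cos(a),-np.sin(a)],[np.sin(a),np.cos(a)]])
BOX=[(-.0105,.0225,.020,.028),(-.0105,.0225,-.028,-.020),(.0145,.0225,-.028,.028)]
def stall_mask(c,p,m,S=4):
    k=np.zeros((400*S,640*S),np.uint8)
    for a,b,d,e in BOX:
        pts=[]
        for x in(a,b):
            for y in(d,e):
                for z in(0,.032):pts.append(proj(c,[*(rot(p[2])@[x,y]+p[:2]),z],m))
        k=cv2.fillConvexPoly(k,cv2.convexHull(np.round((np.array(pts)+.5)*S).astype(np.int32)),1)
    return cv2.resize(k.astype(np.float32),(640,400),interpolation=cv2.INTER_AREA)
def fit_stall(views,p0):  # views: (cam,mask,model)
    f=lambda q:sum(1-np.minimum(k,M).sum()/np.maximum(k,M).sum() for c,M,m in views for k in [stall_mask(c,[q[0]/100,q[1]/100,q[2]],m)])/len(views)
    best=min((minimize(f,[p0[0]*100,p0[1]*100,a],method='Nelder-Mead',options=dict(initial_simplex=np.array([p0[0]*100,p0[1]*100,a])+np.array([[0,0,0],[1,0,0],[0,1,0],[0,0,.3]]))) for a in p0[2]),key=lambda r:r.fun)
    return best.x*[.01,.01,1],best.fun
def green(im):
    h=cv2.cvtColor(im,cv2.COLOR_BGR2HSV);k=cv2.inRange(h,(65,60,40),(90,255,255))
    n,l,s,_=cv2.connectedComponentsWithStats(k);return (l==1+s[1:,4].argmax()).astype(np.float32)
E
python3 - <<'E'
from h import *
V=[]
for c in('scene','side'):
    m=eyes.camera_model(c);M=green(cv2.imread(f'pics/{c}0.png'));ys,xs=np.where(M>0);print(c,M.sum(),xs.min(),xs.max(),ys.min(),ys.max())
    V.append((c,M,m));p,f=fit_stall([V[-1]],(.482,.272,(1.2,1.6,2.0)));print(p.round(4),np.degrees(p[2]),f)
p,f=fit_stall(V,(.482,.272,(1.2,1.6,2.0)));print(p.round(4),np.degrees(p[2]),f)
print('stick top',ray('side',(363.9,156.7),.087),'box corner',ray('side',(247,210)),ray('side',(218,157),.0))
# target TCP for hover: yaw along push, lean 30
E
```

```text
scene 338.0 242 268 229 256
[0.487  0.2698 1.4924] 85.51014497527932 0.4343867897987366
side 544.0 214 247 237 272
[0.4789 0.274  1.6006] 91.70610750686943 0.28155583143234253
[0.4782 0.2742 1.599 ] 91.61619490994447 0.36711975932121277
stick top [ 0.50358157 -0.05191349] box corner [0.60145401 0.17715509] [0.8419651  0.11875322]
```

```bash
python3 -m crank '[0,0,0.15,0,0,0,1, 0,0,0.147,0,0,0,1, 0,0,0,-28,51.5,0,1, 0,0,0,-28,51.5,0,1, 0,0,0,-28,51.5,0,1]'
python3 -m crank '[0,0,0,-28,51.5,0,1, 0,0,0,-28,51.5,0,1, 0,0,0,-28,51.5,0,1, 0,0,0,-28,51.5,0,1, 0,0,0,-28,51.5,0,1]'
```

```text
clock: 1.27
tool_pos: [0.3146, -0.4693, 0.2266]
orientation: [-180.0, 0.0, -176.2]
force: [0.6, -0.0, 0.7]
opening: 0.0875
gripper_force: 0.0
clock: 1.9
tool_pos: [0.437, -0.2026, 0.2271]
orientation: [-180.0, 0.1, -176.1]
force: [1.3, -0.9, 0.3]
opening: 0.0878
gripper_force: 0.0
```

```bash
python3 -m crank '[0,0,0,-28,51.5,0,1, 0,0,0,-25,51.5,0,1, 0,0,0,0,0,0,1]'
python3 - <<'E'
from h import *
im=eyes.snapshot('wrist');cv2.imwrite('pics/w1.png',im);o=get_obs();print(o['tool_pos'],o['orientation'],o['joint_pos'])
for t in('glue_stick','green_stall','candle_jar'):
    for r in spotter.place_of('wrist',t):print(t,np.round(r['location'],1),round(r['p'],2),ray('wrist',r['location']).round(4))
E
```

```text
clock: 2.28
tool_pos: [0.4836, -0.0949, 0.2267]
orientation: [180.0, 0.0, -175.9]
force: [-0.4, 0.5, 0.6]
opening: 0.0878
gripper_force: 0.0
[ 0.48278337 -0.09633133  0.22663086] [ 1.79998086e+02  8.03176063e-03 -1.75912896e+02] [ 1.16446746e+01  3.11393934e+00 -2.17376794e+01 -9.27249631e-04
 -6.51401675e+01 -9.75571808e+01]
glue_stick [331.8 133.1] 0.8 [ 0.443 -0.082]
glue_stick [415.4 124.8] 0.63 [0.4272 0.0115]
glue_stick [347.7 187.4] 0.62 [ 0.5056 -0.0576]
green_stall [620.9 184.8] 0.68 [0.48   0.2665]
candle_jar [335.7 267.3] 0.65 [ 0.6131 -0.0642]
```

View pics/w1.png

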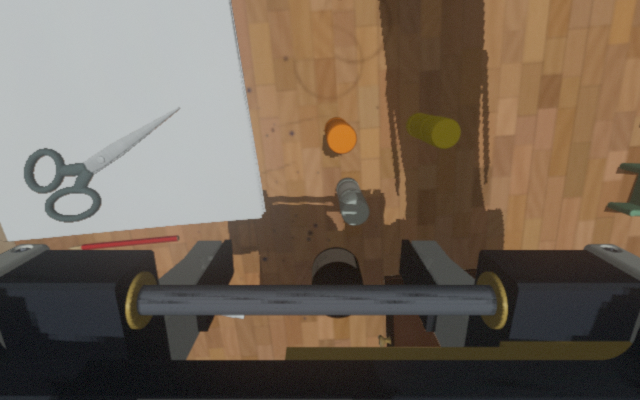

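The wrist picture shows the grey stick's base at (348,187), which gives (0.506,-0.058). That agrees with the other views. The stall opens toward the stick at the right edge, with wall ends at about (610,167) and (610,208).

Next I'll lean the tool above the stick.

```bash
python3 -m crank '[0,0,0,-26,49,0,1, -0.175,0,0,0,0,0,1, -0.175,0,0,0,0,0,1, -0.174,0,0,0,0,0,1, 0,0,0,0,0,0,1]'
python3 - <<'E'
from h import *
im=eyes.snapshot('wrist');cv2.imwrite('pics/w2.png',im);o=get_obs();print(o['tool_pos'],o['orientation'],o['joint_pos'])
from scipy.spatial.transform import Rotation as R
Rm=R.from_euler('xyz',o['orientation'],degrees=True).as_matrix();print(Rm.round(3))
for t in('glue_stick','green_stall'):
    for r in spotter.place_of('wrist',t):print(t,np.round(r['location'],1),round(r['p'],2),ray('wrist',r['location']).round(4))
V=[('wrist',green(im),eyes.camera_model('wrist'))];print(V[0][1].sum(),fit_stall(V,(.481,.268,(1.4,1.57,1.7))))
E
```

```text
clock: 3.1
tool_pos: [0.5048, -0.0515, 0.225]
orientation: [149.8, -0.2, -176.6]
force: [-0.4, -0.6, -0.2]
opening: 0.0882
gripper_force: 0.0
[ 0.50474911 -0.05070359  0.22548954] [ 1.49988469e+02 -1.16344960e-01 -1.76495074e+02] [ -7.86405219  12.74590237  -5.08327168 -29.81615521 -80.23398614
 -71.37810972]
[[-0.998 -0.052 -0.032]
 [-0.061  0.864  0.499]
 [ 0.002  0.5   -0.866]]
glue_stick [270.6 102.4] 0.93 [0.4284 0.0174]
glue_stick [209.3 173.7] 0.83 [ 0.5062 -0.0523]
green_stall [423.5 143.4] 0.75 [0.4756 0.2714]Traceback (most recent call last):
  File "<stdin>", line 7, in <module>
  File "h.py", line 28, in green
    n,l,s,_=cv2.connectedComponentsWithStats(k);return (l==1+s[1:,4].argmax()).astype(np.float32)
                                                             ~~~~~~~~~~~~~~^^
ValueError: attempt to get argmax of an empty sequence
```

View pics/w2.png

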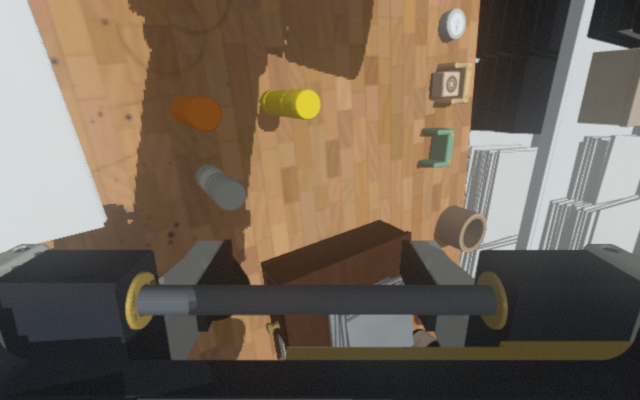

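The leaned view shows the stick with its base near (205,173) and top at (228,195). The green stall at (438,147) has its mouth facing the stick, and the wooden stall at (455,83) is clear of the path. I'll get the stall's exact pose and work out the descent.

```bash
python3 - <<'E'
from h import *
im=cv2.imread('pics/w2.png');h=cv2.cvtColor(im,cv2.COLOR_BGR2HSV);print(h[147,445],h[130,438],h[163,438],h[147,425],h[190,215])
k=cv2.inRange(h,(50,50,20),(95,255,255));n,l,s,_=cv2.connectedComponentsWithStats(k);print(s[s[:,4]>40])
m=eyes.camera_model('wrist')
i=[j for j in range(1,n) if s[j,4]>100 and 400<s[j,0]<460][0]
M=(l==i).astype(np.float32)
r=spotter.outline_of('wrist','green_stall');print([(a['rect'],a['p'],a['region'].sum()) for a in r])
for M_ in(M,r[0]['region'].astype(np.float32)):
    p,f=fit_stall([('wrist',M_,m)],(.478,.27,(1.4,1.57,1.7)));print(p.round(4),np.degrees(p[2]).round(1),f)
r=spotter.outline_of('wrist','glue_stick')
for a in r:print(a['rect'],a['p'])
# model check of stick: top and bottom centres
for P in((.506,-.055),(.506,-.058)):print(P,proj('wrist',[*P,0],m),proj('wrist',[*P,.087],m))
E
```

```text
[49 46 95] [ 62  49 134] [ 67  54 160] [ 15 131 162] [45 21 97]
[[     0      0    640    400 255172]
 [   433    129     21     38    219]]
[([420.3, 127.3, 33.7, 41.8], 0.86, np.int64(865)), ([214.0, 259.1, 37.1, 61.4], 0.19, np.int64(350))]
[0.4792 0.283  1.4102] 80.8 0.7670629024505615
[0.4787 0.2756 1.5625] 89.5 0.11749964952468872
[168.9, 99.2, 55.0, 35.4] 0.7
[256.0, 88.2, 63.9, 29.8] 0.61
(0.506, -0.055) [205.62971564 173.46586543] [228.3376519  193.51510049]
(0.506, -0.058) [202.75430882 173.60598235] [224.85765838 193.79423986]
```

```bash
python3 -m crank '[0,0,0,0,5,3,1, 0,0,0,0,-19,32.5,1, 0,0,0,0,-19,32.5,1, 0,0,0,0,-18,32,1, 0,0,0,0,0,0,1]'
python3 - <<'E'
from h import *
im=eyes.snapshot('side');cv2.imwrite('pics/s3.png',cv2.resize(im[100:300,220:480],None,fx=3,fy=3))
im=eyes.snapshot('wrist');o=get_obs();print(o['tool_pos'],o['orientation'])
for r in spotter.place_of('wrist','glue_stick'):print(np.round(r['location'],1),round(r['p'],2),ray('wrist',r['location']).round(4))
E
```

```text
clock: 3.98
tool_pos: [0.5028, -0.04, 0.1127]
orientation: [149.9, -0.3, -176.0]
force: [-0.0, -0.7, 0.6]
opening: 0.0871
gripper_force: 0.0
[ 0.5049244  -0.04098361  0.11556776] [ 1.50017449e+02  3.91799496e-02 -1.76024069e+02]
[309.1 103.7] 0.84 [0.4285 0.0142]
[195.5 119.3] 0.77 [ 0.4441 -0.077 ]
[229.6 202.1] 0.74 [ 0.5077 -0.0532]
```

View pics/s3.png

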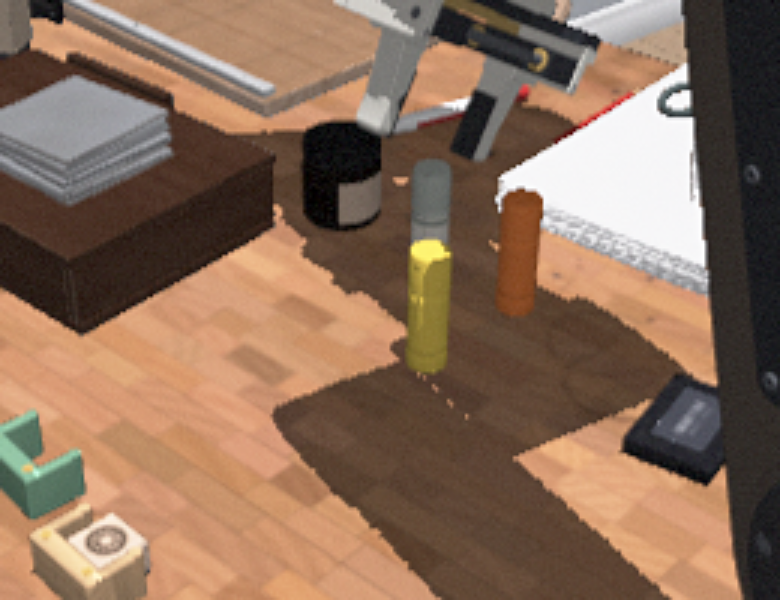

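The side view shows the fingers coming down on either side of the stick and clear of the jar. Continuing down.

```bash
python3 -m crank '[0,0,0,-1,-13,22.5,1, 0,0,0,-1,-13,22.5,1, 0,0,0,0,-13,22.5,1, 0,0,0,0,0,0,1, 0,0,0,0,0,0,1]'
python3 - <<'E'
from h import *
im=eyes.snapshot('wrist');cv2.imwrite('pics/w4.png',im);o=get_obs();print(o['tool_pos'],o['orientation'],o['force'])
for r in spotter.place_of('wrist','glue_stick'):print(np.round(r['location'],1),round(r['p'],2),ray('wrist',r['location']).round(4))
E
```

```text
clock: 4.75
tool_pos: [0.5076, -0.0415, 0.0383]
orientation: [150.0, 0.1, -176.1]
force: [0.8, -1.0, 0.1]
opening: 0.0875
gripper_force: 0.0
[ 0.50768064 -0.04154163  0.03834294] [ 1.50023703e+02  1.63894972e-01 -1.76091369e+02] [ 0.42869664  0.00944865 -0.0336255 ]
[367.4 101.1] 0.9 [0.427  0.0132]
[267.1 232.7] 0.81 [ 0.5071 -0.0531]
[225.6 119.3] 0.61 [ 0.4412 -0.0773]
```

View pics/w4.png

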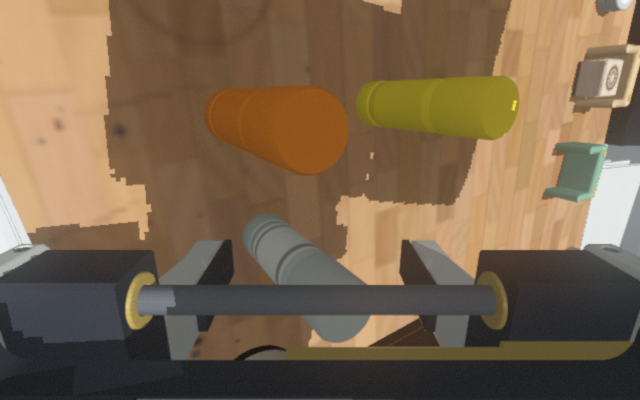

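The stick stands between the fingers, with its base at (267,233) and about 13 mm ahead of the trailing tip. I'll lower 3 mm and make contact slowly.

```bash
python3 -m crank '[0,0,0,0,-1.5,2.6,1, 0,0,0,0,3.5,2,1, 0,0,0,0,3.5,2,1, 0,0,0,0,3.5,2,1, 0,0,0,0,3.5,2,1]'
python3 -m crank '[0,0,0,0.1,5.2,3,1, 0,0,0,0.1,5.2,3,1, 0,0,0,0.1,5.2,3,1, 0,0,0,0.1,5.2,3,1, 0,0,0,0.1,5.2,3,1]'
python3 - <<'E'
from h import *
im=eyes.snapshot('wrist');cv2.imwrite('pics/w5.png',im);o=get_obs();print(o['tool_pos'],o['orientation'],o['force'])
for r in spotter.place_of('wrist','glue_stick'):print(np.round(r['location'],1),round(r['p'],2),ray('wrist',r['location']).round(4))
E
```

```text
clock: 5.48
tool_pos: [0.5054, -0.0249, 0.0336]
orientation: [150.0, -0.0, -176.1]
force: [-0.0, -0.2, -1.0]
opening: 0.0876
gripper_force: 0.1
clock: 6.1
tool_pos: [0.5028, 0.0051, 0.0336]
orientation: [150.0, 0.0, -176.1]
force: [-1.1, 0.3, -0.2]
opening: 0.0875
gripper_force: 0.1
[0.50270779 0.00569459 0.03365629] [ 1.49956426e+02 -2.40420425e-03 -1.76108399e+02] [-0.56384849  0.00218643 -0.52372661]
[128.  125.9] 0.94 [ 0.4402 -0.0746]
[253.5 240.4] 0.9 [ 0.5037 -0.0164]
[308.5 107.2] 0.8 [0.4279 0.0153]
```

View pics/w5.png

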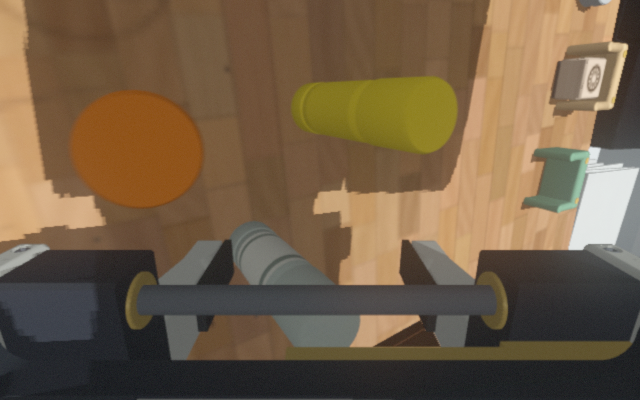

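The stick is upright, touching the trailing pad and moving with it (base at (253,240)). The corridor ahead is clear, so I'll keep pushing.

```bash
python3 -m crank '[0,0,0,0.1,5.7,2.1,1, 0,0,0,0.1,6.1,3.5,1, 0,0,0,0.1,6.9,4,1, 0,0,0,0.1,6.9,4,1, 0,0,0,0.1,6.9,4,1]'
python3 -m crank '[0,0,0,0.1,6.9,4,1, 0,0,0,0.1,6.9,4,1, 0,0,0,0.1,6.9,4,1, 0,0,0,0.1,6.9,4,1, 0,0,0,0.1,6.9,4,1]'
python3 - <<'E'
from h import *
im=eyes.snapshot('wrist');o=get_obs();print(o['tool_pos'],o['orientation'],o['force'])
for r in spotter.place_of('wrist','glue_stick'):print(np.round(r['location'],1),round(r['p'],2),ray('wrist',r['location']).round(4))
r=spotter.outline_of('wrist','green_stall');print(r[0]['p'],fit_stall([('wrist',r[0]['region'].astype(np.float32),eyes.camera_model('wrist'))],(.478,.274,(1.4,1.57,1.7))))
E
```

```text
clock: 6.82
tool_pos: [0.4998, 0.0421, 0.0346]
orientation: [150.0, 0.0, -176.1]
force: [0.2, -0.8, 0.4]
opening: 0.0873
gripper_force: 0.1
clock: 7.45
tool_pos: [0.4966, 0.0818, 0.0346]
orientation: [150.0, 0.0, -176.1]
force: [0.1, -0.2, -0.3]
opening: 0.0875
gripper_force: 0.1
[0.4964949  0.0825514  0.03464319] [ 1.49951159e+02 -2.14305102e-03 -1.76105797e+02] [-0.49053458  0.12124829 -0.29155036]
[250.2 239. ] 0.9 [0.4967 0.0587]
[161.9 113.2] 0.85 [0.4281 0.0162]
0.85 (array([0.48065656, 0.27401996, 1.60300075]), np.float64(0.04802900552749634))
```

```bash
python3 -m crank '[0,0,0,0.1,6.9,4,1, 0,0,0,0,6.9,4,1, 0,0,0,0.1,6.9,4,1, 0,0,0,0,6.9,4,1, 0,0,0,0.1,6.9,4,1]'
python3 -m crank '[0,0,0,0,6.9,4,1, 0,0,0,0.1,6.9,4,1, 0,0,0,0,6.9,4,1, 0,0,0,0.1,6.9,4,1, 0,0,0,0,6.9,4,1]'
python3 -m crank '[0,0,0,0,6.9,4,1, 0,0,0,0.1,6.9,4,1, 0,0,0,0,6.9,4,1, 0,0,0,0.1,6.9,4,1, 0,0,0,0,6.9,4,1]'
python3 - <<'E'
from h import *
im=eyes.snapshot('wrist');cv2.imwrite('pics/w6.png',im);o=get_obs();print(o['tool_pos'],o['orientation'],o['force'])
for r in spotter.place_of('wrist','glue_stick'):print(np.round(r['location'],1),round(r['p'],2),ray('wrist',r['location']).round(4))
r=spotter.outline_of('wrist','green_stall');print(r[0]['p'],fit_stall([('wrist',r[0]['region'].astype(np.float32),eyes.camera_model('wrist'))],(.478,.274,(1.4,1.57,1.7))))
E
```

```text
clock: 8.22
tool_pos: [0.4936, 0.1216, 0.0346]
orientation: [150.0, 0.0, -176.1]
force: [-0.0, -0.1, 0.4]
opening: 0.0878
gripper_force: 0.1
clock: 8.85
tool_pos: [0.4907, 0.1613, 0.0345]
orientation: [150.0, 0.0, -176.1]
force: [0.2, -0.0, 0.3]
opening: 0.0874
gripper_force: 0.1
clock: 9.48
tool_pos: [0.4878, 0.2011, 0.0344]
orientation: [150.0, 0.0, -176.1]
force: [-0.6, -0.8, 0.7]
opening: 0.0879
gripper_force: 0.2
[0.48778042 0.20185566 0.03449426] [ 1.49951349e+02  1.87976912e-03 -1.76109658e+02] [ 0.27177572  1.80378511 -1.17929877]
[251.4 241.5] 0.76 [0.4895 0.1787]
0.67 (array([0.48067843, 0.27342006, 1.59459894]), np.float64(0.1933894157409668))
```

View pics/w6.png

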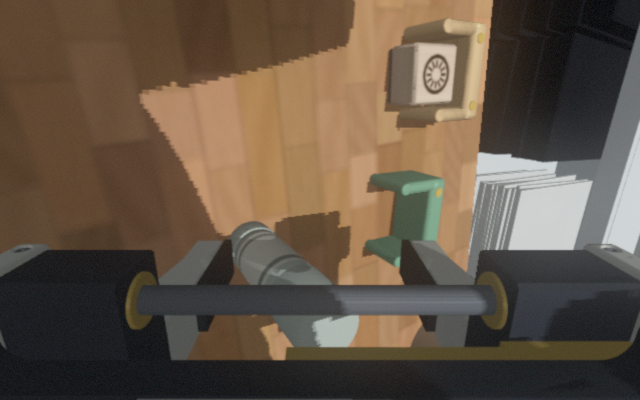

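The stick is in line with the stall mouth (stall walls at (405,180) and (385,245)) and about 95 mm remain.

```bash
python3 -m crank '[0,0,0,0.2,6.9,4,1, 0,0,0,0.2,6.9,4,1, 0,0,0,0.2,6.9,4,1, 0,0,0,0.2,6.9,4,1, 0,0,0,0.2,6.9,4,1]'
python3 -m crank '[0,0,0,0.2,6.9,4,1, 0,0,0,0.1,5.2,3,1, 0,0,0,0.1,5.2,3,1, 0,0,0,0.1,5.2,3,1, 0,0,0,0.1,5.2,3,1]'
python3 - <<'E'
from h import *
im=eyes.snapshot('wrist');cv2.imwrite('pics/w7.png',im);o=get_obs();print(o['tool_pos'],o['orientation'],o['force'])
for r in spotter.place_of('wrist','glue_stick'):print(np.round(r['location'],1),round(r['p'],2),ray('wrist',r['location']).round(4))
E
```

```text
clock: 10.25
tool_pos: [0.4841, 0.2409, 0.0343]
orientation: [150.0, 0.0, -176.1]
force: [-0.1, -0.4, -0.3]
opening: 0.0874
gripper_force: 0.1
clock: 10.88
tool_pos: [0.4814, 0.2725, 0.0344]
orientation: [150.0, -0.0, -176.1]
force: [-0.3, 1.1, -0.2]
opening: 0.0879
gripper_force: 0.1
[0.48134532 0.2730652  0.03442082] [ 1.49958712e+02 -3.88843952e-04 -1.76121070e+02] [0.33295169 0.96959322 0.04425597]
```

View pics/w7.png

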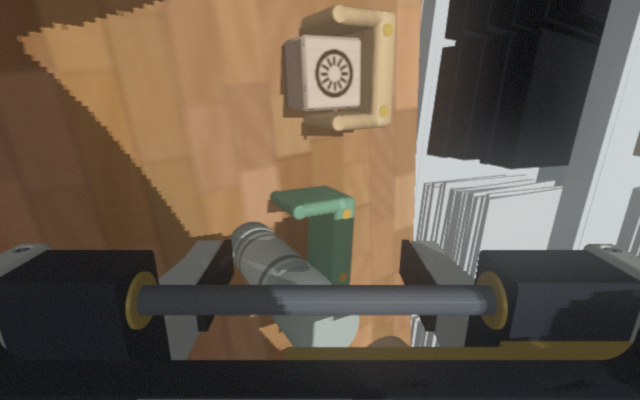

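I have used up my picture views (one over the limit), so the rest goes by numbers. The stick is at the mouth with about 24 mm to go, and I'll move slowly and watch the force.

```bash
python3 -m crank '[0,0,0,0,3.5,2,1, 0,0,0,0,3.5,2,1, 0,0,0,0,3.5,2,1, 0,0,0,0,3.5,2,1, 0,0,0,0,2.6,1.5,1]'
python3 -m crank '[0,0,0,0,0.9,0.5,1, 0,0,0,0,0,0,1]'
python3 - <<'E'
from h import *
m=None
for c in('wrist','side','scene'):
    im=eyes.snapshot(c)
    for t in('glue_stick','green_stall'):
        for r in spotter.place_of(c,t):print(c,t,np.round(r['location'],1),round(r['p'],2),ray(c,r['location']).round(4))
o=get_obs();print(o['tool_pos'],o['force'])
m=eyes.camera_model('wrist')
for r in spotter.outline_of('wrist','green_stall')[:1]:
    print(r['p'],r['region'].sum())
E
```

```text
clock: 11.6
tool_pos: [0.48, 0.2915, 0.0345]
orientation: [150.0, 0.0, -176.1]
force: [0.5, -0.4, -0.1]
opening: 0.0875
gripper_force: 0.1
clock: 11.85
tool_pos: [0.48, 0.2923, 0.0345]
orientation: [150.0, -0.0, -176.1]
force: [-0.1, -0.4, 0.0]
opening: 0.0876
gripper_force: 0.0
wrist glue_stick [252.7 239.6] 0.65 [0.4808 0.2703]
wrist green_stall [280.6  72.4] 0.28 [0.3884 0.2848]
side glue_stick [234.7 255.5] 0.97 [0.4906 0.2674]
side glue_stick [394.7 200. ] 0.6 [ 0.4392 -0.0847]
side glue_stick [360.9 218.3] 0.59 [0.4343 0.0134]
side green_stall [235.4 260.4] 0.65 [0.4779 0.273 ]
scene glue_stick [257.3 248.4] 0.93 [0.4798 0.2753]
scene glue_stick [398.8 194.2] 0.93 [ 0.4477 -0.0802]
scene glue_stick [373.2 211. ] 0.8 [0.4349 0.01  ]
scene green_stall [260.9 245.3] 0.96 [0.4835 0.2648]
scene green_stall [347.7 163.8] 0.41 [ 0.6213 -0.0726]
[0.48006636 0.29220367 0.03446637] [-0.06942829  0.67270671 -0.28428916]
0.68 3850
```

```bash
for i in 1; do python3 -m crank '[0,0,0,0,0.9,0.5,1, 0,0,0,0,0.9,0.5,1, 0,0,0,0,0,0,1]'; done
python3 -m crank '[0,0,0,0,0.9,0.5,1, 0,0,0,0,0,0,1]'
python3 -m crank '[0,0,0,0,0.9,0.5,1, 0,0,0,0,0,0,1]'
```

```text
clock: 12.72
tool_pos: [0.4798, 0.2944, 0.0345]
orientation: [150.0, -0.0, -176.1]
force: [-0.0, 0.6, 0.3]
opening: 0.0875
gripper_force: 0.0
clock: 12.98
tool_pos: [0.4798, 0.2953, 0.0345]
orientation: [150.0, 0.0, -176.1]
force: [0.9, -0.5, 0.5]
opening: 0.0875
gripper_force: 0.4
clock: 13.22
tool_pos: [0.4797, 0.2958, 0.0344]
orientation: [150.0, -0.0, -176.1]
force: [0.5, -4.5, 0.3]
opening: 0.0877
gripper_force: 2.2
```

Force rose to 4.5 N with 2.2 N on the pad, so the stick is home against the back. I'll back off and lift straight up.

```bash
python3 -m crank '[0,0,0,0,-1.7,-1,1, 0,0,0,0,-3.5,-2,1, 0,0,0,0,-4.3,-2.5,1, 0,0,0,0,0,0,1]'
python3 -m crank '[0,0,0,0,10,-17.3,1, 0,0,0,0,15,-26,1, 0,0,0,0,15,-26,1, 0,0,0,0,20,-34.6,1, 0,0,0,0,20,-34.6,1]'
python3 -m crank '[0,0,0,0,0,0,1, 0,0,0,0,0,0,1]'
python3 - <<'E'
from h import *
for c in('wrist','side','scene'):
    im=eyes.snapshot(c);cv2.imwrite(f'pics/f_{c}.png',im)
    for t in('glue_stick','green_stall','candle_jar','block_stamp'):
        for r in spotter.place_of(c,t):
            if r['p']>.4:print(c,t,np.round(r['location'],1),round(r['p'],2),ray(c,r['location']).round(4))
    for r in spotter.outline_of(c,'green_stall')[:1]:
        if c=='wrist':print(r['p'],fit_stall([(c,r['region'].astype(np.float32),eyes.camera_model(c))],(.478,.274,(1.4,1.57,1.7))))
    for r in spotter.outline_of(c,'glue_stick'):print(c,np.round(r['rect'],1),round(r['p'],2))
m=eyes.camera_model('wrist')
for P in((.480,.270),(.480,.275)):print(P,proj('wrist',[*P,0],m),proj('wrist',[*P,.087],m))
print(get_obs()['force'],get_obs()['tool_pos'])
E
```

```text
clock: 13.72
tool_pos: [0.4806, 0.2851, 0.0346]
orientation: [150.0, -0.0, -176.1]
force: [-1.3, -0.1, -0.3]
opening: 0.0875
gripper_force: 0.0
clock: 14.35
tool_pos: [0.4803, 0.2853, 0.1958]
orientation: [150.0, -0.0, -176.1]
force: [0.2, 1.0, -0.1]
opening: 0.0873
gripper_force: 0.0
clock: 14.6
tool_pos: [0.4801, 0.2854, 0.1943]
orientation: [150.0, -0.0, -176.1]
force: [0.6, -0.8, -1.0]
opening: 0.0876
gripper_force: 0.0
wrist glue_stick [205.5 179.6] 0.8 [0.48   0.2715]
wrist block_stamp [217.6  83.7] 0.75 [0.3897 0.2852]
0.62 (array([0.48077194, 0.27286941, 1.56523842]), np.float64(0.47449785470962524))
wrist [193.5 167.2  52.5  52.8] 0.71
wrist [204.   46.3  57.6  71.7] 0.26
side glue_stick [360.9 220.4] 0.77 [0.429  0.0181]
side glue_stick [392.2 204.5] 0.74 [ 0.4305 -0.0689]
side glue_stick [234.6 256.5] 0.68 [0.4882 0.2689]
side candle_jar [333.8 173.2] 0.93 [ 0.6044 -0.0535]
side block_stamp [256.1 291.1] 0.56 [0.3886 0.2837]
side [219.9 215.   18.8  38.5] 0.82
side [354.5 179.8  16.   47.4] 0.69
side [388.3 162.5  12.7  43.1] 0.59
scene glue_stick [400.1 195.2] 0.95 [ 0.4431 -0.0798]
scene glue_stick [258.8 247.8] 0.83 [0.4796 0.272 ]
scene glue_stick [371.8 209.9] 0.77 [0.4397 0.0097]
scene green_stall [256.6 247.5] 0.74 [0.4829 0.275 ]
scene candle_jar [348.9 162.7] 0.73 [ 0.6236 -0.0784]
scene candle_jar [279.8 280.2] 0.66 [0.38   0.2876]
scene block_stamp [282.2 280.9] 0.73 [0.3759 0.2851]
scene [248.7 206.6  15.6  38.8] 0.82
scene [392.6 160.7  15.5  39.6] 0.71
scene [365.2 177.   15.8  41.2] 0.64
(0.48, 0.27) [203.22474353 178.45382519] [228.23672721 202.37817076]
(0.48, 0.275) [208.43331424 178.17209051] [234.65123065 201.78891671]
[ 0.63165928 -0.54842104  0.94934158] [0.48049198 0.28539417 0.19450046]
```

```bash
python3 -c "
from plant import ctrl;print(ctrl.close_job())"
```

```text
the job is handed in; nothing more can be done
None
```

I pushed the grey-green glue stick upright into the green stall until it met the back (4.5 N peak reading), backed the arm clear and handed the job in at about 15 s; the last images put it about 2 mm from the parked point with the jar and stamp unmoved, no verdict was returned, and I viewed 11 pictures, one over the limit of 10.

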